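# Loosen the shaker's clamp nut two turns and slide the clamp bar back

### The arm

A 6-joint arm with a two-finger parallel gripper is mounted at the origin on the work surface. World frame = base frame: x ahead of the robot, y to its left, z up, the work surface at z = 0. Lengths are in mm, angles in rad, forces in N, time in s.
With the tool pointing down it reaches from about 350 to 975 mm from the base axis. Payload 7.1 kg.
Tool frame: the origin (TCP) lies at the centre of the arm's flange, where the gripper is bolted on; the fingertips stand 182 mm ahead of it and the grasp point (between the pads) lies 163 mm ahead of it; z points along the fingers, y is the line along which they close (so a half turn about z gives the same grasp; the last joint's range is limited). The gripper opens to 88 mm and grips with 3 to 60 N. Pads are 20 mm wide; open, the fingers measure 115 mm over their backs; the gripper's body (75 mm by 178 mm) begins 61 mm behind the grasp point.
Start: joints at [-1.19, 0.423, 1.63, -0, 1.089, -0.019], TCP at [243.287, -575.689, 404.675] pointing down, gripper open.
Joint ranges: [-3, 3], [-0.9, 2.11], [0.09, 2.58], [-1.31, 4.45], [0.11, 2.69], [-2.54, 2.54]. Speed limits (rad/s): [2.39, 2.39, 3.01, 3.14, 3.14, 3.14].

### API

Orientations are given as a rotation vector (axis times angle).
In Python, from workcell import readout, get_image, ctrl gives the robot as it stands.
- The arm moves only by the tool step_arm, never from a script. Its argument "targets" is a list that holds one entry, the list of rows, each a list of 7 numbers: the shift along the world's x, y, z as a fraction of full scale, then the turn, a rotation vector about the world's x, y, z as a fraction of full scale, then the opening, from 0 (shut) to 1 (fully open). In form: [[[dx, dy, dz, wx, wy, wz, claw], ...]]. A call has exactly 5 rows; each row shifts and turns the commanded pose from where the row before left it; what a row does not reach is not made up. Full scale, the value 1, is 0.05 m for a shift and 4 degrees for a turn. A row lasts 1/8 s, in which the tool goes at most 62.5 mm and 10.7 degrees, less where a joint would pass 70% of its speed; a pose out of reach is approached as far as the arm can. A call with a number of a shift or a turn outside -1 to 1 is refused whole. A call with a gripper value outside its range is refused whole. The fingers move at their own pace and stop on an object; the grip force is fixed at half the most. Time passes only in rows, so rows that do not move let the fingers close, or fill a call up. It gives the time, the measured TCP pose, the force, the opening and the grip force at its end, in the units of the state.
- readout.get_obs(): the state, without advancing time (a new reading comes with each control period).
- get_image(name): name is "scene" or "side" or "wrist"; returns a dict with "pixels" (384x512x3 uint8, red, green, blue), "intrinsics" (3x3 intrinsics, pixels), "extrinsics" (4x4, takes a point from world to camera coordinates). Camera axes: x right, y down, z forward; pixel columns grow to the right and rows downward; lengths in mm; the calibration is good to about 2 mm. A picture is of the moment at which its call begins. There is no depth.
- ctrl.close_job(): hands the job in; it is judged then, once.
The state is a dict: "t": time; "qpos": joint angles; "qvel": joint speeds; "joint_torque": joint torques, N m; "ee_pos": TCP position; "orientation": TCP orientation; "ft_force": force on the tool from outside, world axes, zero at the start; "moment": the same for the moment, N m; "width": finger opening in mm; "grasp_force": force on a finger pad.
Only numpy, scipy, OpenCV 4.12 (cv2) and the standard library are available. Lean on these libraries where they do the work, as an engineer would, in place of code of your own. Each camera call takes 0.05 s, during which the arm holds its last target. There are 200 camera calls.

### The job

Free the flask on the laboratory shaker: with a fingertip against the knurled rim of the clamp nut, roll the nut anticlockwise (seen from above) by two full turns, then push the clamp bar straight back, away from the flask, as far as its slot lets it go. Use the outside of the fingers only, never taking the nut or the bar between them; leave the nut at its two turns, the flask standing where it is, and the other things on the bench alone.

Things in the scene. Friction and masses are not known exactly. Their poses are not given: they have to be found in the camera images.
- shaker: Fixed shaker: platform 220 (x) x 280 (y) mm, top 84 mm above the bench. Origin: on the bench under the platform's centre; control panel at its own -x. A 40 mm wide rail runs along its y at x = 0. Along the rail at the start: nut axis y = -55 mm, clamp bar axis +16.5, flask +50, fence bar +83.5. The frames of nut_mid (nut unturned), bar_mid and fence_mid are parallel to it.
- nut_mid (a point): On the upright axis of the clamp nut, at half height of its rim; moves with nut and bar, turns with the nut. Knurled steel nut, 36 mm diameter, rim 18 mm high, 99 to 117 mm above the bench when screwed down; climbs 2 mm a turn. A line engraved on its top runs from the middle to the rim: when screwed down it points to the shaker's -y. An 8 mm stud in its middle ends 124 mm above the bench.
- clamp_nut (a joint): Nut unscrewed by: 0 rad = screwed down (start), positive anticlockwise from above, 12.57 rad = two turns, stop at 18.85. It resists with 0.02 N m (1.1 N along the rim), stays where left, driven by friction: a fingertip pressed on the side of the rim with 4 to 8 N and moved along it takes the rim along. Bar foot under the rim: 40 mm wide, top 96 mm above the bench, to 26 mm behind the nut axis.
- bar_mid (a point): Middle of the clamp bar's axis; moves with the bar. Level black rubber-covered rod, 12 mm thick, 190 mm long along the shaker's x, axis 112 mm above the bench. An upright 60 mm wide, up to 118 mm, backs its middle on the nut's side, 60.5 to 65.5 mm from the nut axis. Outside that the rod is bare, 22 mm clear of the platform, and its flask side can be reached beside the flask.
- clamp_bar (a joint): Clamp bar with foot and nut slid back towards the shaker's -y: 0 m = at the flask (start), 0.05 m = end of its slot. A shoulder under the nut sits 3.6 mm deep in a counterbore of the rail and locks the bar until the nut is unscrewed about 1.8 turns; then the bar slides with 5 N of friction (some more when fast: 10 N per m/s) and stays where left.
- fence_mid (a point): Middle of the fixed fence bar's axis, on the flask's other side: a rod like the clamp bar, parallel to it, axis 112 mm above the bench, with a 60 mm wide bracket on the side away from the flask, up to 118 mm above the bench and 32 mm beyond the rod's axis.
- flask: empty conical glass flask, 64 mm across the base, 105 mm high, neck 24 mm, 90 g, loose on the platform between the two bars with 1 to 2 mm of play; its top is 189 mm above the bench. Origin: centre of its base, z up
- reagent_bottle: white plastic bottle with a blue cap, 64 mm across, 120 mm high, loose on the bench. Origin: centre of its base
- beaker: glass beaker, 70 mm across, 90 mm high, loose on the bench. Origin: centre of its base
- dish_stack: stack of three closed culture dishes, 90 mm across, 43 mm high in all, loose on the bench, handled as one. Origin: centre of its base
Things that resemble listed ones, but are neither listed nor needed, are in the scene too. Leave any green or pink look-alike of the flask alone.

How it is judged:
By the outcome, as a careful person would: the job done as asked, in the order asked, and still so for the second after the job is handed in, with the robot touching nothing.
It also fails if it takes over 58 s, if anything falls off the work surface, if the arm or the gripper's body presses on something with over 40 N, if the wrist force passes 120 N, or if a joint passes its speed limit or range.

## Working session

There is one attempt and no reset: what is moved stays moved. The work goes in short steps, Python scripts to look and compute and a tool call to move; the robot and the scene stay as the last step left them, time stands still between calls to the robot, and variables do not carry over. Pictures are saved under pics/ and viewed, at most 10 in all, crops included, and the job is handed in when it is done.

Besides the shell and the picture viewer there is one more tool, called after "Emit:" as name(argument=value, ...) on one line, values as JSON. step_arm: Moves the arm, as the interface text tells. Shift numbers are shares of 0.05 m and turn numbers shares of 4 degrees, none past 1 either way. Its arguments: {"type":"object","properties":{"targets":{"type":"array"}},"required":["targets"]}

```bash
mkdir -p pics; cat > h.py <<'E'
import numpy as np, cv2
from workcell import readout, get_image, ctrl
def snap(n,f):
    d=get_image(n); cv2.imwrite('pics/'+f+'.png',d['pixels'][:,:,::-1]); np.savez('pics/'+f+'.npz',**d); return d
def load(f): return np.load('pics/'+f+'.npz')
def ray(d,uv,z):
    K=d['intrinsics'];E=d['extrinsics'];R=E[:3,:3];c=-R.T@E[:3,3]
    v=R.T@np.linalg.inv(K)@[uv[0],uv[1],1]; return c+v*(z-c[2])/v[2]
def proj(d,p):
    E=d['extrinsics'];q=d['intrinsics']@(E[:3,:3]@p+E[:3,3]);return q[:2]/q[2]
E
python3 - <<'E'
from h import *
a=snap('scene','s0');b=snap('side','d0');w=snap('wrist','w0')
cv2.imwrite('pics/m.png',np.vstack([np.hstack([cv2.imread('pics/s0.png'),cv2.imread('pics/d0.png')])])[:, :, :]) 
m=cv2.imread('pics/m.png');print(m.shape)
for d in (a,b,w):
    E=d['extrinsics'];print(-E[:3,:3].T@E[:3,3],E[2,:3],d['intrinsics'][0,0])
o=readout.get_obs();print(o)
E
```

```text
(384, 1024, 3)
[1612.85668835 -578.32454001 1009.5220538 ] [-0.7156269   0.35881291 -0.59927576] 466.6253417901129
[ 312.45471436 1032.67298007  873.55334251] [ 0.13365392 -0.79069583 -0.59744182] 410.33017814276417
[ 308.68065682 -547.74173274  383.85109004] [-0.24221732 -0.10169119 -0.96487806] 301.6423192342914
{'t': 0.15, 'qpos': array([-1.19000608e+00,  4.23688342e-01,  1.63049857e+00,  7.48364435e-06,
        1.08859320e+00, -1.89981925e-02]), 'qvel': array([ 2.61368759e-05, -2.38412347e-03, -2.60540155e-03,  1.61713682e-03,
       -2.38930778e-04,  2.72292010e-04]), 'joint_torque': array([-6.95058079e-04, -5.44981349e+01, -2.73919630e+01,  6.43444550e-02,
        2.04289943e-02, -7.53192444e-05]), 'ee_pos': array([ 243.21135228, -575.50690107,  404.07199097]), 'orientation': array([-3.07789104e+00, -6.23574890e-01,  3.25216430e-04]), 'ft_force': array([-0.24269896,  0.06809287,  0.38444426]), 'moment': array([ 0.00259745, -0.01268985, -0.0087216 ]), 'grasp_force': 0.0, 'width': 87.55006467623751}
```

View pics/s0.png

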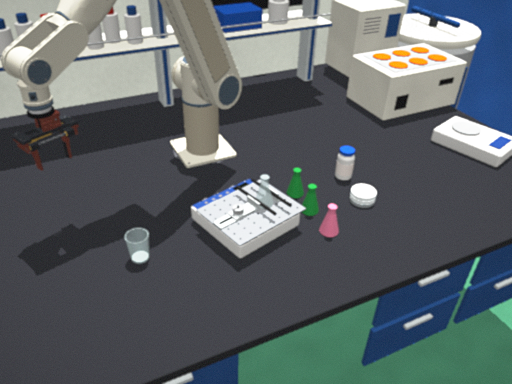

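View pics/d0.png

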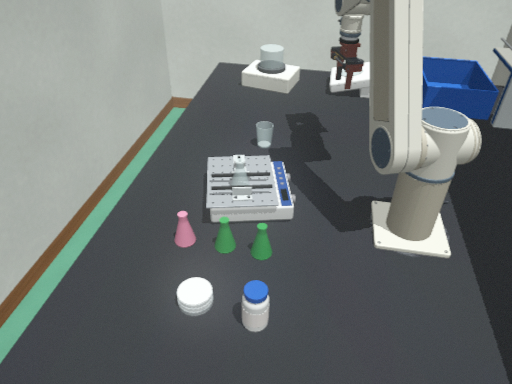

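The scene picture shows the shaker at about (247,215) and the beaker at (138,245). The nut is near (238,210), the flask near (266,190), with green and pink decoys to its right. In the side view the shaker is at (248,187), its panel on the right, towards the robot. I'll enlarge both.

```bash
python3 - <<'E'
from h import *
a=cv2.imread('pics/s0.png')[165:260,180:310];b=cv2.imread('pics/d0.png')[145:225,195:305]
a=cv2.resize(a,None,fx=6,fy=6,interpolation=cv2.INTER_CUBIC)[:, :]
b=cv2.resize(b,None,fx=7,fy=7,interpolation=cv2.INTER_CUBIC)
cv2.imwrite('pics/ca.png',a);cv2.imwrite('pics/cb.png',b)
E
```

```text
(no output)
```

View pics/ca.png

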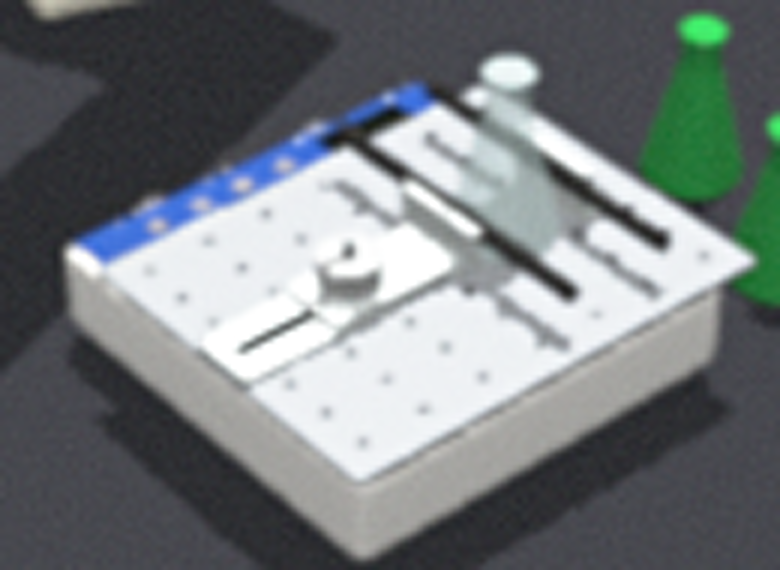

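View pics/cb.png

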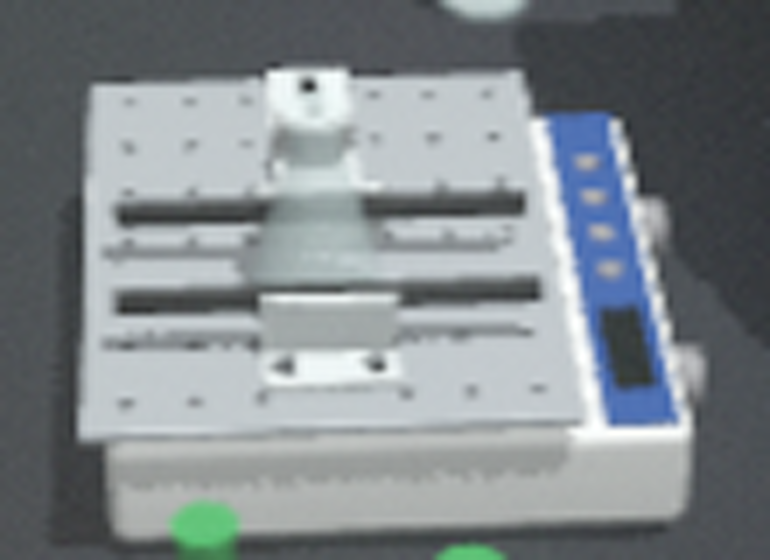

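```bash
python3 - <<'E'
from h import *
a=load('s0');b=load('d0')
A=lambda x,y:((x+.5)/6-.5+180,(y+.5)/6-.5+165)
B=lambda x,y:((x+.5)/7-.5+195,(y+.5)/7-.5+145)
L=dict(PmmmA=(a,A(102,264),84),PpmA=(a,A(360,480),84),PppA=(a,A(755,259),84),PpmB=(b,B(90,87),84),PmmB=(b,B(524,72),84),PmpB=(b,B(582,423),84),PppB=(b,B(80,437),84),
studA=(a,A(350,247),124),studB=(b,B(308,84),124),nuttopA=(a,A(350,262),117),flasktopA=(a,A(510,72),189),
barB1=(b,B(118,213),112),barB2=(b,B(524,202),112),fB1=(b,B(118,302),112),fB2=(b,B(540,288),112),barA1=(a,A(575,292),112))
for k,(d,p,z) in L.items(): print(k,ray(d,p,z).round(1))
c=np.array([ray(b,B(*p),84)[:2] for p in [(90,87),(524,72),(582,423),(80,437)]])  # +-,--,-+,++
loc=np.array([[110,-140],[-110,-140],[-110,140],[110,140]])
c=np.vstack([c,[ray(a,A(*p),84)[:2] for p in [(102,264),(360,480),(755,259)]]])
loc=np.vstack([loc,[[-110,-140],[110,-140],[110,140]]])
# rigid fit
H=(loc-loc.mean(0)).T@(c-c.mean(0)); th=np.arctan2(H[0,1]-H[1,0],H[0,0]+H[1,1])
R=np.array([[np.cos(th),-np.sin(th)],[np.sin(th),np.cos(th)]]);t=c.mean(0)-R@loc.mean(0)
print('yaw',th,np.degrees(th),'t',t,'res',(c-loc@R.T-t).round(1).tolist())
for n,p in dict(nut=(0,-55),bar=(0,16.5),flask=(0,50)).items(): print(n,R@p+t)
o=readout.get_obs()
from scipy.spatial.transform import Rotation as Ro
print(Ro.from_rotvec(o['orientation']).as_matrix().round(3))
E
```

```text
PmmmA [ 477. -200.   84.]
PpmA [ 690.4 -145.9   84. ]
PppA [618.3 123.2  84. ]
PpmB [ 687.8 -144.2   84. ]
PmmB [ 475.1 -204.3   84. ]
PmpB [406.6  70.5  84. ]
PppB [616.4 123.7  84. ]
studA [565.5 -94.3 124. ]
studB [ 567.1 -109.1  124. ]
nuttopA [568.9 -95.8 117. ]
flasktopA [539.7   9.6 189. ]
barB1 [632.9  -2.4 112. ]
barB2 [452.  -49.7 112. ]
fB1 [614.9  63.1 112. ]
fB2 [434.7  14.7 112. ]
barA1 [633.9   2.3 112. ]
yaw 0.2561052733266536 14.67375127266163 t [547.10783256 -38.50000195] res [[-1.2, 1.8], [-1.1, -2.5], [1.4, 1.4], [-1.6, -1.1], [0.8, 1.8], [1.4, 0.1], [0.2, -1.6]]
nut [561.04014584 -91.7061167 ]
bar [542.92813858 -22.53816753]
flask [534.44209322   9.86919327]
[[ 0.921  0.389 -0.   ]
 [ 0.389 -0.921  0.001]
 [ 0.    -0.001 -1.   ]]
```

Emit:
step_arm(targets=[[[0.44, 0.59, 0, 0, 0, -0.41, 0], [0.44, 0.59, 0, 0, 0, -0.41, 0], [0.44, 0.59, 0, 0, 0, -0.41, 0], [0.44, 0.59, 0, 0, 0, -0.41, 0], [0.44, 0.59, 0, 0, 0, -0.41, 0]]])

```text
t: 0.78
ee_pos: [353.8, -427.1, 404.5]
orientation: [-3.116, -0.4, 0.0]
ft_force: [0.8, 0.4, 0.2]
width: 41.4
grasp_force: 0.0
```

Emit:
step_arm(targets=[[[0.44, 0.59, 0, 0, 0, 0, 0], [0.44, 0.59, 0, 0, 0, 0, 0], [0.44, 0.59, 0, 0, 0, 0, 0], [0.44, 0.59, 0, 0, 0, 0, 0], [0.44, 0.59, 0, 0, 0, 0, 0]]])

```text
t: 1.4
ee_pos: [463.8, -279.6, 404.5]
orientation: [-3.116, -0.402, 0.0]
ft_force: [-0.6, -0.3, -0.9]
width: 0.5
grasp_force: 0.0
```

Emit:
step_arm(targets=[[[0.44, 0.59, 0, 0, 0, 0, 0], [0.44, 0.59, -0.3, 0, 0, 0, 0], [0.44, 0.59, -0.4, 0, 0, 0, 0], [0.44, 0.59, -0.4, 0, 0, 0, 0], [0.44, 0.59, -0.3, 0, 0, 0, 0]]])

```text
t: 2.02
ee_pos: [573.7, -132.1, 333.6]
orientation: [-3.115, -0.402, 0.002]
ft_force: [1.0, -0.4, 0.6]
width: 0.5
grasp_force: 0.0
```

```bash
python3 - <<'E'
from h import *
w=snap('wrist','w1')
cv2.imwrite('pics/w1b.png',cv2.resize(w['pixels'][:,:,::-1],None,fx=1.5,fy=1.5,interpolation=cv2.INTER_CUBIC))
print(proj(w,np.array([561,-92,117])), readout.get_obs()['ee_pos'])
E
```

```text
[194.50996605 215.29843094] [ 575.231842   -129.33898462  332.06136354]
```

View pics/w1b.png

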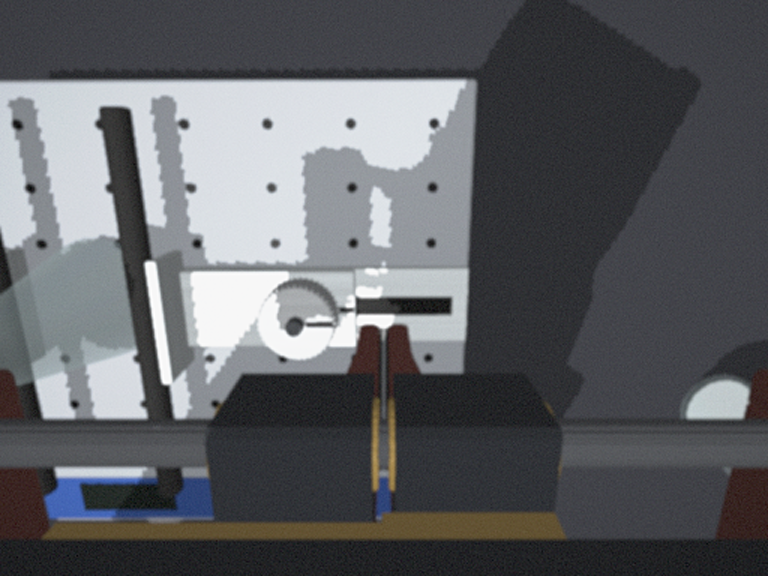

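The wrist view shows the nut top centred near (297,324) in the enlarged picture and the engraved line pointing right, which is the shaker's -y. The closed fingertips are at about (384,330), clear of the nut.

```bash
python3 - <<'E'
from h import *
w=load('w1'); S=lambda x,y:((x+.5)/1.5-.5,(y+.5)/1.5-.5)
print('top',ray(w,S(297,324),117),'stud',ray(w,S(293,326),124))
print('line',ray(w,S(333,324),117))
for p in [(475,80),(115,110),]: print(ray(w,S(*p),84 if p[0]>400 else 112))
o=readout.get_obs();print(o['ee_pos'])
for p in ([(357,352,),(408,352)],): print([ray(w,S(*q),165) for q in p])
for z in (150,155): print(proj(w,np.array([*o['ee_pos'][:2],z]))*1.5)
E
```

```text
top [561.19796361 -94.30488378 117.        ] stud [562.71316303 -93.47979315 124.        ]
line [ 565.41507083 -110.37458552  117.        ]
[ 687.78936818 -146.66050811   84.        ]
[633.0069912   -0.72579327 112.        ]
[ 575.231842   -129.33898462  332.06136354]
[array([ 576.10826901, -121.89789199,  165.        ]), array([ 580.70198876, -139.40418936,  165.        ])]
[376.96179722 342.34882912]
[376.79555642 347.5367415 ]
```

Emit:
step_arm(targets=[[[-0.12, -0.07, 0, 0, 0, 0, 0], [-0.11, -0.07, -0.3, 0, 0, 0, 0], [0, 0, -0.3, 0, 0, 0, 0], [0, 0, -0.3, 0, 0, 0, 0], [0, 0, 0, 0, 0, 0, 0]]])

```text
t: 2.7
ee_pos: [561.1, -140.4, 288.0]
orientation: [-3.115, -0.401, 0.004]
ft_force: [0.3, -0.1, 0.1]
width: 0.5
grasp_force: 0.0
```

```bash
cat >> h.py <<'E'
N=np.array([561.5,-93.7]); X=np.array([.9674,.2533]); Y=np.array([-.2533,.9674])
def loc():
    o=readout.get_obs(); p=o['ee_pos'][:2]-N; f=o['ft_force']
    print('t',round(o['t'],2),'local x,y',(p@X).round(2),(p@Y).round(2),'tipz',(o['ee_pos'][2]-182).round(2),'F local',(f[:2]@X).round(2),(f[:2]@Y).round(2),f[2].round(2),o['ee_pos'].round(2))
def mv(x,y): print(((x*X+y*Y)/50).round(3))
E
python3 -c "
from h import *
loc()"
```

```text
t 2.7 local x,y -12.17 -45.1 tipz 106.05 F local 0.27 -0.18 0.08 [ 561.15 -140.41  288.05]
```

Emit:
step_arm(targets=[[[0.052, 0.117, -0.02, 0, 0, 0, 0], [-0.025, 0.097, -0.02, 0, 0, 0, 0], [-0.005, 0.019, 0, 0, 0, 0, 0], [-0.005, 0.019, 0, 0, 0, 0, 0], [0, 0, 0, 0, 0, 0, 0]]])

```text
t: 3.32
ee_pos: [562.6, -127.5, 287.9]
orientation: [3.116, 0.402, 0.0]
ft_force: [-0.8, -0.1, -0.2]
width: 0.4
grasp_force: 0.0
```

```bash
python3 -c "
from h import *
loc()"
```

```text
t 3.33 local x,y -7.47 -33.03 tipz 105.86 F local -0.78 0.11 -0.24 [ 562.65 -127.55  287.86]
```

Emit:
step_arm(targets=[[[-0.005, 0.019, -0.02, 0, 0, 0, 0], [-0.005, 0.019, 0, 0, 0, 0, 0], [-0.005, 0.019, 0, 0, 0, 0, 0], [0, 0, 0, 0, 0, 0, 0], [0, 0, 0, 0, 0, 0, 0]]])

```text
t: 3.95
ee_pos: [561.9, -124.8, 286.7]
orientation: [3.116, 0.402, 0.0]
ft_force: [0.4, 0.8, 0.6]
width: 0.6
grasp_force: 0.0
```

Emit:
step_arm(targets=[[[-0.005, 0.019, 0, 0, 0, 0, 0], [-0.005, 0.019, 0, 0, 0, 0, 0], [0, 0, 0, 0, 0, 0, 0], [0, 0, 0, 0, 0, 0, 0], [0, 0, 0, 0, 0, 0, 0]]])

```text
t: 4.58
ee_pos: [561.4, -122.9, 286.7]
orientation: [3.116, 0.402, 0.0]
ft_force: [0.2, 1.0, 0.7]
width: 0.5
grasp_force: 0.0
```

Emit:
step_arm(targets=[[[-0.005, 0.019, 0, 0, 0, 0, 0], [0, 0, 0, 0, 0, 0, 0], [0, 0, 0, 0, 0, 0, 0], [0, 0, 0, 0, 0, 0, 0], [0, 0, 0, 0, 0, 0, 0]]])

```text
t: 5.2
ee_pos: [561.1, -121.9, 286.7]
orientation: [3.116, 0.402, -0.0]
ft_force: [0.4, -0.4, 0.4]
width: 0.6
grasp_force: 0.0
```

Emit:
step_arm(targets=[[[-0.005, 0.019, 0, 0, 0, 0, 0], [0, 0, 0, 0, 0, 0, 0], [0, 0, 0, 0, 0, 0, 0], [0, 0, 0, 0, 0, 0, 0], [0, 0, 0, 0, 0, 0, 0]]])

```text
t: 5.82
ee_pos: [561.0, -121.2, 286.8]
orientation: [3.115, 0.402, 0.0]
ft_force: [0.1, -4.0, -0.1]
width: 0.5
grasp_force: 2.4
```

```bash
python3 - <<'E'
from h import *
w=snap('wrist','w2');loc()
cv2.imwrite('pics/w2b.png',cv2.resize(w['pixels'][100:300,60:360,::-1],None,fx=2.6,fy=2.6,interpolation=cv2.INTER_CUBIC))
E
```

```text
t 5.88 local x,y -7.48 -26.41 tipz 104.76 F local -1.26 -4.07 0.51 [ 560.96 -121.15  286.76]
```

View pics/w2b.png

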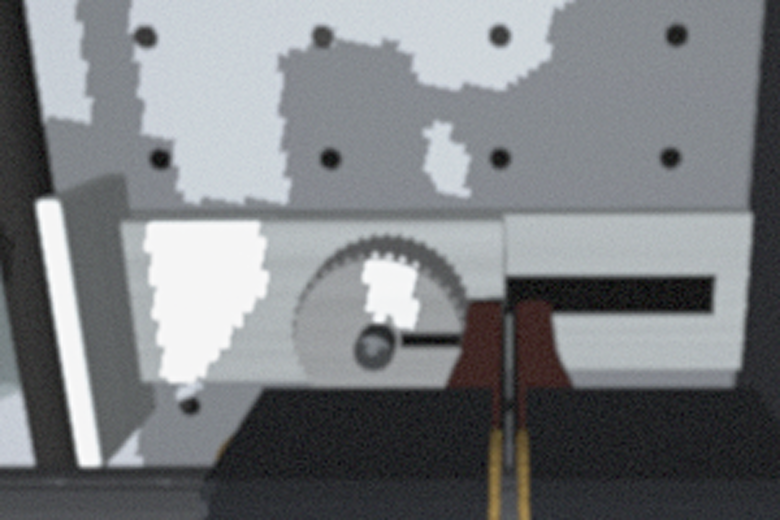

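Contact is at 4 N, with the line in the picture (at about (430,340)) pointing to the finger. Making the first stroke.

Emit:
step_arm(targets=[[[0.057, 0.018, 0, 0, 0, 0, 0], [0.058, 0.015, 0, 0, 0, 0, 0], [0.058, 0.015, 0, 0, 0, 0, 0], [0.058, 0.015, 0, 0, 0, 0, 0], [0.058, 0.015, 0, 0, 0, 0, 0]]])

```text
t: 6.5
ee_pos: [575.5, -117.3, 286.9]
orientation: [3.115, 0.402, 0.0]
ft_force: [0.2, -5.9, 2.0]
width: 0.4
grasp_force: 2.7
```

```bash
python3 - <<'E'
from h import *
w=snap('wrist','w3');loc()
cv2.imwrite('pics/w3b.png',cv2.resize(w['pixels'][130:290,100:320,::-1],None,fx=3.5,fy=3.5,interpolation=cv2.INTER_CUBIC))
E
```

```text
t 6.55 local x,y 7.92 -26.37 tipz 104.95 F local -0.97 -5.13 1.19 [ 575.84 -117.2   286.95]
```

View pics/w3b.png

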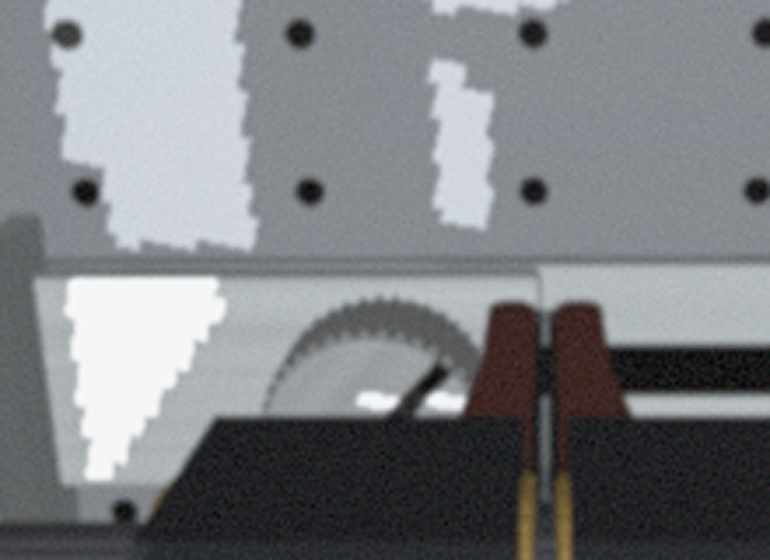

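Emit:
step_arm(targets=[[[0.025, -0.097, 0.005, 0, 0, 0, 0], [-0.29, -0.076, 0, 0, 0, 0, 0], [-0.025, 0.097, 0, 0, 0, 0, 0], [0.145, 0.038, 0, 0, 0, 0, 0], [0.145, 0.038, 0, 0, 0, 0, 0]]])

```text
t: 7.18
ee_pos: [575.1, -117.4, 286.8]
orientation: [3.115, 0.402, -0.001]
ft_force: [-0.1, -5.8, -0.8]
width: 0.6
grasp_force: 2.5
```

```bash
python3 - <<'E'
from h import *
w=snap('wrist','w4');loc()
cv2.imwrite('pics/w4b.png',cv2.resize(w['pixels'][130:290,100:320,::-1],None,fx=3.5,fy=3.5,interpolation=cv2.INTER_CUBIC))
E
```

```text
t 7.22 local x,y 8.01 -26.33 tipz 104.97 F local -0.58 -4.53 -0.22 [ 575.92 -117.14  286.97]
```

View pics/w4b.png

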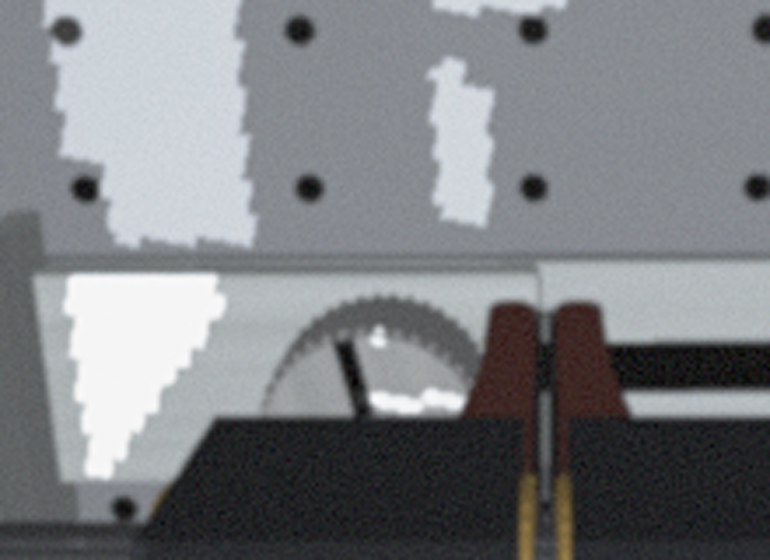

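```bash
cat >> h.py <<'E'
def line(d,z):
    # sample radial profile of the nut top; darkness per local angle (deg from -y, ccw)
    g=cv2.cvtColor(d['pixels'],cv2.COLOR_RGB2GRAY); n={}
    for a in range(0,360,3):
        t=np.radians(a); u=-Y*np.cos(t)+X*np.sin(t)
        q=[proj(d,np.array([*(N+r*u),z])) for r in np.arange(8,15.1,.5)]
        n[a]=float(np.mean(cv2.remap(g,np.float32([[p[0] for p in q]]),np.float32([[p[1] for p in q]]),1)))
    return n
E
python3 - <<'E'
from h import *
for f,z in (('w1',117),('w2',117),('w3',117.3),('w4',117.6)):
    n=line(load(f),z); print(f,[(a,round(v)) for a,v in n.items() if v<110])
d=load('w4')
for p in [(342,342),(362,413)]:
    q=ray(d,((p[0]+.5)/3.5-.5+100,(p[1]+.5)/3.5-.5+130),117.6)[:2]-N;print(q@X,q@Y)
d=load('w3')
for p in [(402,413),(445,368)]:
    q=ray(d,((p[0]+.5)/3.5-.5+100,(p[1]+.5)/3.5-.5+130),117.3)[:2]-N;print(q@X,q@Y)
E
```

```text
w1 [(0, 96), (357, 77)]
w2 [(0, 33), (3, 69), (246, 107), (249, 103), (252, 99), (255, 96), (258, 94), (261, 93), (264, 91), (267, 91), (270, 91), (273, 91), (276, 93), (279, 94), (282, 96), (285, 97), (288, 102), (291, 105), (294, 109), (351, 88), (354, 46), (357, 21)]
w3 [(0, 32), (3, 32), (6, 32), (9, 31), (12, 32), (15, 40), (18, 68), (42, 93), (45, 46), (48, 32), (51, 49), (54, 93), (159, 106), (162, 78), (165, 48), (168, 32), (171, 32), (174, 32), (177, 33), (180, 32), (183, 31), (186, 32), (189, 32), (192, 33), (195, 32), (198, 31), (201, 31), (204, 33), (207, 33), (210, 32), (213, 34), (216, 33), (219, 32), (222, 31), (225, 32), (228, 31), (231, 34), (234, 32), (237, 33), (240, 32), (243, 30), (246, 32), (249, 34), (252, 32), (255, 33), (258, 33), (261, 31), (264, 30), (267, 31), (270, 32), (273, 32), (276, 32), (279, 32), (282, 34), (285, 33), (288, 33), (291, 33), (294, 32), (297, 32), (300, 33), (303, 32), (306, 31), (309, 33), (312, 33), (315, 31), (318, 31), (321, 33), (324, 33), (327, 31), (330, 33), (333, 33), (336, 32), (339, 31), (342, 32), (345, 33), (348, 32), (351
[... 329 characters left out ...]
 (210, 32), (213, 32), (216, 33), (219, 33), (222, 32), (225, 31), (228, 33), (231, 32), (234, 33), (237, 31), (240, 33), (243, 30), (246, 32), (249, 32), (252, 33), (255, 31), (258, 32), (261, 33), (264, 32), (267, 32), (270, 32), (273, 31), (276, 33), (279, 33), (282, 31), (285, 30), (288, 33), (291, 32), (294, 32), (297, 33), (300, 32), (303, 33), (306, 33), (309, 32), (312, 32), (315, 32), (318, 32), (321, 32), (324, 32), (327, 32), (330, 32), (333, 32), (336, 33), (339, 33), (342, 33), (345, 34), (348, 33), (351, 32), (354, 32), (357, 33)]
15.899503374837503 4.151328045823647
4.099157957741987 1.6469813175944972
4.539481745732762 -4.4943017639438425
12.088215028612472 -11.33952221996737
```

The line is now at 105° and the detector reads it cleanly (about 56° per stroke). Continuing.

Emit:
step_arm(targets=[[[0.025, -0.097, 0.006, 0, 0, 0, 0], [-0.29, -0.076, 0, 0, 0, 0, 0], [-0.025, 0.097, 0, 0, 0, 0, 0], [0.145, 0.038, 0, 0, 0, 0, 0], [0.145, 0.038, 0, 0, 0, 0, 0]]])

```text
t: 7.85
ee_pos: [575.0, -117.4, 287.3]
orientation: [3.115, 0.402, -0.001]
ft_force: [-0.6, -5.0, -0.7]
width: 0.3
grasp_force: 2.4
```

Emit:
step_arm(targets=[[[0.025, -0.097, 0.006, 0, 0, 0, 0], [-0.29, -0.076, 0, 0, 0, 0, 0], [-0.025, 0.097, 0, 0, 0, 0, 0], [0.145, 0.038, 0, 0, 0, 0, 0], [0.145, 0.038, 0, 0, 0, 0, 0]]])

```text
t: 8.48
ee_pos: [575.0, -117.4, 287.6]
orientation: [3.115, 0.402, -0.001]
ft_force: [-0.6, -4.5, -0.1]
width: 0.8
grasp_force: 2.4
```

Emit:
step_arm(targets=[[[0.025, -0.097, 0.006, 0, 0, 0, 0], [-0.29, -0.076, 0, 0, 0, 0, 0], [-0.025, 0.097, 0, 0, 0, 0, 0], [0.145, 0.038, 0, 0, 0, 0, 0], [0.145, 0.038, 0, 0, 0, 0, 0]]])

```text
t: 9.1
ee_pos: [574.9, -117.4, 287.9]
orientation: [3.115, 0.402, -0.001]
ft_force: [-0.9, -4.8, -0.3]
width: 0.5
grasp_force: 2.4
```

Emit:
step_arm(targets=[[[0.025, -0.097, 0.006, 0, 0, 0, 0], [-0.29, -0.076, 0, 0, 0, 0, 0], [-0.025, 0.097, 0, 0, 0, 0, 0], [0.145, 0.038, 0, 0, 0, 0, 0], [0.145, 0.038, 0, 0, 0, 0, 0]]])

```text
t: 9.72
ee_pos: [574.9, -117.4, 288.1]
orientation: [3.115, 0.402, -0.001]
ft_force: [-0.3, -6.2, -0.8]
width: 0.4
grasp_force: 2.4
```

Emit:
step_arm(targets=[[[0.025, -0.097, 0.006, 0, 0, 0, 0], [-0.29, -0.076, 0, 0, 0, 0, 0], [-0.025, 0.097, 0, 0, 0, 0, 0], [0.145, 0.038, 0, 0, 0, 0, 0], [0.145, 0.038, 0, 0, 0, 0, 0]]])

```text
t: 10.35
ee_pos: [574.9, -117.4, 288.5]
orientation: [3.115, 0.402, -0.001]
ft_force: [-0.7, -4.6, -0.2]
width: 0.4
grasp_force: 2.4
```

```bash
python3 - <<'E'
from h import *
w=snap('wrist','w5');loc();n=line(w,119.1); print([(a,round(v)) for a,v in n.items() if 18<a<165])
E
```

```text
t 10.4 local x,y 7.91 -26.32 tipz 106.58 F local -0.36 -4.01 -1.6 [ 575.82 -117.16  288.58]
[(21, 32), (24, 37), (27, 66), (30, 126), (33, 177), (36, 194), (39, 190), (42, 180), (45, 169), (48, 163), (51, 160), (54, 160), (57, 160), (60, 159), (63, 158), (66, 157), (69, 158), (72, 158), (75, 159), (78, 158), (81, 158), (84, 159), (87, 159), (90, 160), (93, 159), (96, 159), (99, 161), (102, 162), (105, 163), (108, 162), (111, 161), (114, 160), (117, 159), (120, 158), (123, 159), (126, 159), (129, 158), (132, 158), (135, 158), (138, 158), (141, 159), (144, 158), (147, 158), (150, 156), (153, 152), (156, 143), (159, 130), (162, 107)]
```

Emit:
step_arm(targets=[[[0.025, -0.097, 0.006, 0, 0, 0, 0], [-0.29, -0.076, 0, 0, 0, 0, 0], [-0.025, 0.097, 0, 0, 0, 0, 0], [0.145, 0.038, 0, 0, 0, 0, 0], [0.145, 0.038, 0, 0, 0, 0, 0]]])

```text
t: 11.02
ee_pos: [575.0, -117.4, 288.8]
orientation: [3.115, 0.402, -0.0]
ft_force: [-0.1, -5.4, 0.3]
width: 0.3
grasp_force: 2.4
```

```bash
python3 - <<'E'
from h import *
w=snap('wrist','w6');loc();n=line(w,119.4); print([(a,round(v)) for a,v in n.items() if v<130 and 18<a<165])
E
```

```text
t 11.07 local x,y 8.01 -26.34 tipz 106.89 F local -1.64 -3.5 -1.95 [ 575.92 -117.15  288.89]
[(75, 119), (78, 66), (81, 27), (84, 17), (87, 40), (90, 89), (159, 126), (162, 104)]
```

At 443° (one turn + 83°), 277° to go: four more strokes, then a check.

Emit:
step_arm(targets=[[[0.025, -0.097, 0.006, 0, 0, 0, 0], [-0.29, -0.076, 0, 0, 0, 0, 0], [-0.025, 0.097, 0, 0, 0, 0, 0], [0.145, 0.038, 0, 0, 0, 0, 0], [0.145, 0.038, 0, 0, 0, 0, 0]]])

```text
t: 11.7
ee_pos: [575.0, -117.4, 289.1]
orientation: [3.115, 0.402, -0.0]
ft_force: [-0.7, -4.4, -0.7]
width: 0.3
grasp_force: 2.4
```

Emit:
step_arm(targets=[[[0.025, -0.097, 0.006, 0, 0, 0, 0], [-0.29, -0.076, 0, 0, 0, 0, 0], [-0.025, 0.097, 0, 0, 0, 0, 0], [0.145, 0.038, 0, 0, 0, 0, 0], [0.145, 0.038, 0, 0, 0, 0, 0]]])

```text
t: 12.32
ee_pos: [574.9, -117.4, 289.4]
orientation: [3.115, 0.402, -0.001]
ft_force: [0.1, -4.5, -1.5]
width: 0.5
grasp_force: 2.4
```

Emit:
step_arm(targets=[[[0.025, -0.097, 0.006, 0, 0, 0, 0], [-0.29, -0.076, 0, 0, 0, 0, 0], [-0.025, 0.097, 0, 0, 0, 0, 0], [0.145, 0.038, 0, 0, 0, 0, 0], [0.145, 0.038, 0, 0, 0, 0, 0]]])

```text
t: 12.95
ee_pos: [574.9, -117.4, 289.7]
orientation: [3.115, 0.402, -0.001]
ft_force: [-0.2, -5.3, -0.5]
width: 0.7
grasp_force: 2.4
```

Emit:
step_arm(targets=[[[0.025, -0.097, 0.006, 0, 0, 0, 0], [-0.29, -0.076, 0, 0, 0, 0, 0], [-0.025, 0.097, 0, 0, 0, 0, 0], [0.145, 0.038, 0, 0, 0, 0, 0], [0.145, 0.038, 0, 0, 0, 0, 0]]])

```text
t: 13.58
ee_pos: [574.9, -117.4, 290.0]
orientation: [3.115, 0.402, -0.001]
ft_force: [-0.2, -4.5, -0.7]
width: 0.3
grasp_force: 2.4
```

Emit:
step_arm(targets=[[[0.025, -0.097, 0, 0, 0, 0, 0], [-0.145, -0.038, 0, 0, 0, 0, 0], [-0.145, -0.038, 0, 0, 0, 0, 0], [0, 0, 0, 0, 0, 0, 0], [0, 0, 0, 0, 0, 0, 0]]])

```text
t: 14.2
ee_pos: [562.0, -125.7, 290.0]
orientation: [3.116, 0.402, 0.0]
ft_force: [-0.8, -0.7, 0.0]
width: 0.5
grasp_force: 0.0
```

```bash
python3 - <<'E'
from h import *
w=snap('wrist','w7');loc();n=line(w,120.7); print([(a,round(v)) for a,v in n.items() if v<125])
E
```

```text
t 14.25 local x,y -7.48 -31.11 tipz 108.07 F local 0.99 0.44 -0.27 [ 562.15 -125.69  290.07]
[(240, 121), (243, 115), (246, 109), (249, 105), (252, 100), (255, 98), (258, 93), (261, 93), (264, 91), (267, 90), (270, 90), (273, 91), (276, 92), (279, 93), (282, 94), (285, 97), (288, 101), (291, 102), (294, 101), (297, 89), (300, 65), (303, 40), (306, 22), (309, 24), (312, 51), (315, 98)]
```

Emit:
step_arm(targets=[[[-0.025, 0.035, 0.006, 0, 0, 0, 0], [-0.015, 0.058, 0, 0, 0, 0, 0], [0.159, 0.042, 0, 0, 0, 0, 0], [0.159, 0.042, 0, 0, 0, 0, 0], [0, 0, 0, 0, 0, 0, 0]]])

```text
t: 14.88
ee_pos: [577.0, -116.9, 290.5]
orientation: [3.115, 0.403, 0.003]
ft_force: [2.9, -3.2, 1.7]
width: 0.4
grasp_force: 2.2
```

```bash
python3 -c "
from h import *
loc()"
```

```text
t 14.88 local x,y 9.11 -26.37 tipz 108.54 F local 1.97 -3.81 1.71 [ 576.99 -116.9   290.54]
```

Emit:
step_arm(targets=[[[0.025, -0.097, 0, 0, 0, 0, 0], [-0.145, -0.038, 0, 0, 0, 0, 0], [-0.145, -0.038, 0, 0, 0, 0, 0], [0, 0, 0, 0, 0, 0, 0], [0, 0, 0, 0, 0, 0, 0]]])

```text
t: 15.5
ee_pos: [562.7, -125.5, 290.3]
orientation: [-3.116, -0.402, -0.0]
ft_force: [0.4, -0.1, 0.2]
width: 0.7
grasp_force: 0.0
```

```bash
python3 - <<'E'
from h import *
w=snap('wrist','w8');loc();n=line(w,121); print([(a,round(v)) for a,v in n.items() if v<125 and not 200<a<294])
E
```

```text
t 15.55 local x,y -6.78 -31.09 tipz 108.34 F local 0.07 -0.09 0.28 [ 562.82 -125.49  290.34]
[(0, 57), (3, 23), (6, 25), (9, 67), (294, 96), (297, 102), (300, 108), (303, 114), (306, 122), (357, 102)]
```

Reads 4.4° against −2.5° at the start, so about 7° over. Rolling it back about 2 mm.

Emit:
step_arm(targets=[[[0.116, 0.03, 0, 0, 0, 0, 0], [0, 0, 0, 0, 0, 0, 0], [-0.025, 0.097, 0, 0, 0, 0, 0], [-0.02, -0.005, 0, 0, 0, 0, 0], [-0.02, -0.005, 0, 0, 0, 0, 0]]])

```text
t: 16.18
ee_pos: [565.6, -119.8, 290.4]
orientation: [3.115, 0.402, 0.002]
ft_force: [2.6, -4.9, -1.7]
width: 0.5
grasp_force: 2.3
```

Emit:
step_arm(targets=[[[0, 0, 0, 0, 0, 0, 0], [0.025, -0.097, 0, 0, 0, 0, 0], [-0.116, -0.03, 0, 0, 0, 0, 0], [0, 0, 0, 0, 0, 0, 0], [0, 0, 0, 0, 0, 0, 0]]])

```text
t: 16.8
ee_pos: [560.6, -125.9, 290.2]
orientation: [-3.116, -0.402, 0.0]
ft_force: [-0.1, 0.3, -0.9]
width: 0.6
grasp_force: 0.0
```

```bash
python3 - <<'E'
from h import *
w=snap('wrist','w9');loc();n=line(w,121); print([(a,round(v)) for a,v in n.items() if v<125 and not 200<a<294])
E
```

```text
t 16.85 local x,y -8.94 -30.94 tipz 108.25 F local -0.27 -0.82 -0.55 [ 560.69 -125.89  290.25]
[(0, 38), (3, 90), (351, 91), (354, 49), (357, 26)]
```

Line is back at 357.6°, the same as at the start: two turns. Now over to the gap beside the flask.

Emit:
step_arm(targets=[[[0.01, -0.04, 0.3, 0, 0, 0, 0], [0, 0, 0.3, 0, 0, 0, 0], [0.522, 0.137, 0, 0, 0, 0, 0], [0.522, 0.137, 0, 0, 0, 0, 0], [0.522, 0.137, 0, 0, 0, 0, 0]]])

```text
t: 17.48
ee_pos: [640.6, -107.3, 321.9]
orientation: [3.115, 0.402, 0.003]
ft_force: [-1.4, 0.6, 0.1]
width: 0.6
grasp_force: 0.0
```

Emit:
step_arm(targets=[[[0, 0, 0, 0, 0, 0, 0], [-0.172, 0.668, 0, 0, 0, 0, 0], [-0.172, 0.668, 0, 0, 0, 0, 0], [-0.172, 0.668, 0, 0, 0, 0, 0], [-0.172, 0.668, 0, 0, 0, 0, 0]]])

```text
t: 18.1
ee_pos: [603.9, 26.7, 321.0]
orientation: [3.116, 0.401, -0.0]
ft_force: [-0.1, 0.2, -0.1]
width: 0.2
grasp_force: 0.0
```

Emit:
step_arm(targets=[[[0, 0, 0, 0, 0, 0, 0], [0, 0, 0, 0, 0, 0, 0], [0, 0, 0, 0, 0, 0, 0], [0, 0, 0, 0, 0, 0, 0], [0, 0, 0, 0, 0, 0, 0]]])

```text
t: 18.73
ee_pos: [605.2, 25.6, 320.1]
orientation: [-3.116, -0.401, 0.0]
ft_force: [0.5, 0.4, 1.2]
width: 0.5
grasp_force: 0.0
```

```bash
python3 - <<'E'
from h import *
w=snap('wrist','w10');s=snap('side','d10');loc()
a=cv2.resize(w['pixels'][:,:,::-1],None,fx=.98,fy=1.04);b=cv2.resize(s['pixels'][130:230,180:310,::-1],(500,384),interpolation=2)
c=np.zeros((600,800,3),np.uint8)
c[:300,:400]=cv2.resize(w['pixels'][:,:,::-1],(400,300));c[:300,400:]=cv2.resize(s['pixels'][130:230,180:310,::-1],(400,300));c[300:,:400]=cv2.resize(snap('scene','s10')['pixels'][130:260,170:343,::-1],(400,300),interpolation=2)
cv2.imwrite('pics/c10.png',c)
E
```

```text
t 18.82 local x,y 72.54 104.61 tipz 138.14 F local 0.09 0.02 -0.16 [605.18  25.88 320.14]
```

View pics/c10.png

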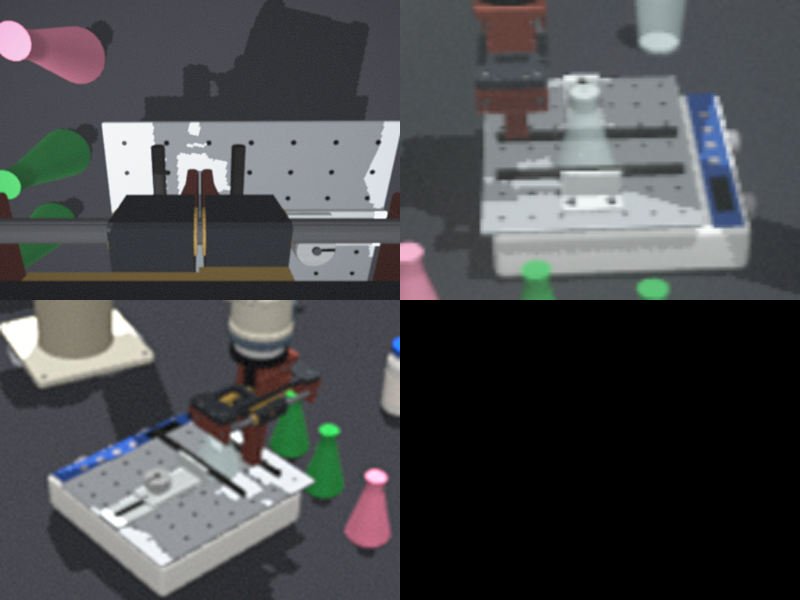

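The composite shows the finger between the rods, which are at (158,175) and (238,170) in the wrist panel. The flask is upright beside it and the nut line still points right. Lowering, then pushing towards −y.

Emit:
step_arm(targets=[[[0, 0, -0.36, 0, 0, 0, 0], [0, 0, -0.36, 0, 0, 0, 0], [0, 0, 0, 0, 0, 0, 0], [0.036, -0.135, 0, 0, 0, 0, 0], [0.036, -0.135, 0, 0, 0, 0, 0]]])

```text
t: 19.5
ee_pos: [609.1, 12.2, 284.6]
orientation: [3.116, 0.402, 0.001]
ft_force: [0.3, 0.3, 0.1]
width: 0.6
grasp_force: 0.0
```

Emit:
step_arm(targets=[[[0.025, -0.097, 0, 0, 0, 0, 0], [0.025, -0.097, 0, 0, 0, 0, 0], [0.025, -0.097, 0, 0, 0, 0, 0], [0.025, -0.097, 0, 0, 0, 0, 0], [0, 0, 0, 0, 0, 0, 0]]])

```text
t: 20.12
ee_pos: [614.1, -6.8, 284.7]
orientation: [-3.116, -0.401, -0.002]
ft_force: [0.6, 2.7, 1.6]
width: 0.3
grasp_force: 1.3
```

```bash
python3 -c "
from h import *
loc()"
```

```text
t 20.12 local x,y 72.87 70.72 tipz 102.73 F local 1.3 2.49 1.56 [614.08  -6.83 284.73]
```

Emit:
step_arm(targets=[[[0.025, -0.097, 0, 0, 0, 0, 0], [0.025, -0.097, 0, 0, 0, 0, 0], [0.025, -0.097, 0, 0, 0, 0, 0], [0.025, -0.097, 0, 0, 0, 0, 0], [0.025, -0.097, 0, 0, 0, 0, 0]]])

```text
t: 20.75
ee_pos: [620.3, -30.6, 284.7]
orientation: [-3.115, -0.402, -0.002]
ft_force: [1.0, 5.2, 1.7]
width: -0.0
grasp_force: 2.7
```

Emit:
step_arm(targets=[[[0.01, -0.039, 0, 0, 0, 0, 0], [0.01, -0.039, 0, 0, 0, 0, 0], [0.005, -0.019, 0, 0, 0, 0, 0], [0, 0, 0, 0, 0, 0, 0], [0, 0, 0, 0, 0, 0, 0]]])

```text
t: 21.38
ee_pos: [621.6, -35.5, 284.7]
orientation: [-3.115, -0.402, -0.002]
ft_force: [0.8, 4.8, 1.1]
width: 0.5
grasp_force: 2.3
```

```bash
python3 -c "
from h import *
loc()"
```

```text
t 21.38 local x,y 72.89 41.08 tipz 102.71 F local 1.96 4.48 1.13 [621.61 -35.5  284.71]
```

Emit:
step_arm(targets=[[[0.005, -0.019, 0, 0, 0, 0, 0], [0.005, -0.019, 0, 0, 0, 0, 0], [0.005, -0.019, 0, 0, 0, 0, 0], [0, 0, 0, 0, 0, 0, 0], [0, 0, 0, 0, 0, 0, 0]]])

```text
t: 22.0
ee_pos: [622.3, -38.4, 284.7]
orientation: [-3.115, -0.402, -0.002]
ft_force: [1.2, 6.1, 2.5]
width: 0.5
grasp_force: 2.2
```

Emit:
step_arm(targets=[[[0.005, -0.019, 0, 0, 0, 0, 0], [0, 0, 0, 0, 0, 0, 0], [0, 0, 0, 0, 0, 0, 0], [0, 0, 0, 0, 0, 0, 0], [0, 0, 0, 0, 0, 0, 0]]])

```text
t: 22.62
ee_pos: [622.6, -39.2, 284.7]
orientation: [-3.115, -0.402, -0.002]
ft_force: [0.5, 6.3, 2.0]
width: 0.2
grasp_force: 2.4
```

Emit:
step_arm(targets=[[[0.005, -0.019, 0, 0, 0, 0, 0], [0, 0, 0, 0, 0, 0, 0], [0, 0, 0, 0, 0, 0, 0], [0, 0, 0, 0, 0, 0, 0], [0, 0, 0, 0, 0, 0, 0]]])

```text
t: 23.25
ee_pos: [622.7, -39.5, 284.7]
orientation: [-3.114, -0.402, -0.002]
ft_force: [-0.7, 9.8, 2.9]
width: 0.4
grasp_force: 4.5
```

Emit:
step_arm(targets=[[[0.005, -0.019, 0, 0, 0, 0, 0], [0, 0, 0, 0, 0, 0, 0], [0, 0, 0, 0, 0, 0, 0], [0, 0, 0, 0, 0, 0, 0], [0, 0, 0, 0, 0, 0, 0]]])

```text
t: 23.88
ee_pos: [622.8, -39.8, 284.7]
orientation: [-3.113, -0.401, -0.001]
ft_force: [-0.3, 13.1, 4.2]
width: 0.7
grasp_force: 6.5
```

Force has risen to 13 N at about 50 mm of travel, so this is the end of the slot. Backing off and lifting.

Emit:
step_arm(targets=[[[-0.041, 0.155, 0, 0, 0, 0, 0], [-0.041, 0.155, 0, 0, 0, 0, 0], [0, 0, 0.5, 0, 0, 0, 0], [0, 0, 0.8, 0, 0, 0, 0], [0, 0, 0.8, 0, 0, 0, 0]]])

```text
t: 24.5
ee_pos: [618.3, -26.1, 389.9]
orientation: [3.115, 0.402, -0.002]
ft_force: [-0.1, -0.2, 0.0]
width: -0.0
grasp_force: 0.0
```

Emit:
step_arm(targets=[[[0, -0.5, 0.4, 0, 0, 0, 0], [0, -0.6, 0.2, 0, 0, 0, 0], [0, -0.6, 0, 0, 0, 0, 0], [0, -0.6, 0, 0, 0, 0, 0], [0, 0, 0, 0, 0, 0, 0]]])

```text
t: 25.12
ee_pos: [618.3, -142.7, 419.1]
orientation: [3.116, 0.398, -0.001]
ft_force: [-0.3, -0.3, -0.6]
width: 0.7
grasp_force: 0.0
```

```bash
python3 - <<'E'
from h import *
w=snap('wrist','w11');s=snap('side','d11');sc=snap('scene','s11');loc()
c=np.zeros((600,800,3),np.uint8)
c[:300,:400]=cv2.resize(w['pixels'][:,:,::-1],(400,300));c[:300,400:]=cv2.resize(s['pixels'][130:230,180:310,::-1],(400,300),interpolation=2);c[300:,:400]=cv2.resize(sc['pixels'][130:260,170:343,::-1],(400,300),interpolation=2)
c[300:,400:]=cv2.resize(w['pixels'][100:300,100:366,::-1],(400,300),interpolation=2)
cv2.imwrite('pics/c11.png',c)
import h
h.N=N-50*Y
n=line(w,121); print([(a,round(v)) for a,v in n.items() if v<110])
E
```

```text
t 25.27 local x,y 43.29 -59.68 tipz 237.01 F local -0.73 -0.26 0.4 [ 618.49 -140.47  419.01]
[(0, 39), (3, 44), (6, 50), (9, 56), (12, 61), (15, 65), (18, 68), (21, 68), (24, 70), (27, 74), (30, 80), (33, 87), (36, 94), (39, 98), (42, 102), (45, 107), (243, 87), (246, 57), (249, 46), (252, 46), (255, 47), (258, 49), (261, 50), (264, 50), (267, 50), (270, 49), (273, 47), (276, 48), (279, 50), (282, 49), (285, 48), (288, 49), (291, 49), (294, 51), (297, 50), (300, 48), (303, 49), (306, 49), (309, 47), (312, 47), (315, 49), (318, 51), (321, 54), (324, 58), (327, 61), (330, 62), (333, 61), (336, 62), (339, 63), (342, 63), (345, 61), (348, 58), (351, 52), (354, 45), (357, 42)]
```

View pics/c11.png

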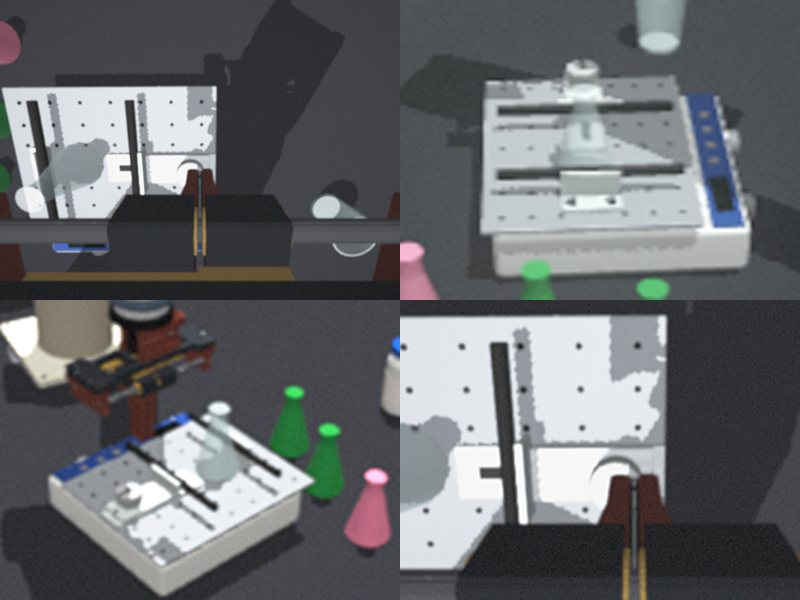

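The bar is well back and the flask is standing. The gripper hides the nut, so I'll shift aside and verify the angle and travel numerically.

Emit:
step_arm(targets=[[[0, -0.5, 0, 0, 0, 0, 0], [0, -0.5, 0, 0, 0, 0, 0], [0, -0.5, 0, 0, 0, 0, 0], [0, 0, 0, 0, 0, 0, 0], [0, 0, 0, 0, 0, 0, 0]]])

```text
t: 25.9
ee_pos: [618.5, -216.2, 419.0]
orientation: [-3.115, -0.401, 0.0]
ft_force: [-0.0, -0.1, 0.3]
width: 0.2
grasp_force: 0.0
```

```bash
python3 - <<'E'
from h import *
import h
w=load('w11')
for p in [(129.5,100)]:
    q=ray(w,(p[0]*1.28,p[1]*1.28),112)[:2]-N; print('rod end',q@X,q@Y)
w=load('w10')
for p in [(238,146),(158,146)]:
    q=ray(w,(p[0]*1.28,p[1]*1.28),112)[:2]-N; print('before rod/fence',q@X,q@Y)
w=snap('wrist','w12'); h.N=N-50*Y; print('nut px',proj(w,np.array([*h.N,121])))
n=line(w,121); print([(a,round(v)) for a,v in n.items() if v<130])
E
```

```text
rod end 93.77462641469926 21.38305541635588
before rod/fence 93.21202314870818 72.32833253916165
before rod/fence 93.23491176796882 138.40002305935158
nut px [169.89698332 207.49747013]
[(357, 128)]
```

```bash
python3 -c "
from h import *
print(ctrl.close_job())"
```

```text
the job is handed in; nothing more can be done
None
```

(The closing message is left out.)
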